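# Sweep the offcuts into the catch bay

### The job

Clear the luthier's bench: with the fingertips, sweep the three loose wooden offcuts (the small blocks) along the bench through the open side of the three-sided wooden catch bay, so that all three come to rest on the bench inside it. Only push them, never pick one up, and leave the finished bridge, the tin and all the other things standing where they are.

Things in the scene. Friction and masses are not known exactly. Their poses are not given: they have to be found in the camera images.
- bay: catch bay: three dark wooden strips, 15 mm thick and 30 mm high, screwed to the bench as three sides of a rectangle (no floor of its own, the bench runs through). Inside 220 mm wide and 160 mm deep. Origin on the bench at the middle of the open side; +y points into the bay, so the inside is x -110 to 110 mm, y 0 to 160 mm
- offcut_plain: loose light-wood offcut, a plain rectangular block, 40 x 28 mm in plan (x, y), 22 mm high, about 25 g; lies flat on the bench, origin at the centre of its underside, z up.
- offcut_step: loose light-wood offcut with a step, 40 x 28 mm in plan (x, y), 22 mm high, about 25 g; lies flat on the bench, origin at the centre of its underside, z up. The top is only 12 mm high over the last 16 mm at its +x end
- offcut_notch: loose light-wood offcut with a saw notch, 40 x 28 mm in plan (x, y), 22 mm high, about 25 g; lies flat on the bench, origin at the centre of its underside, z up. A slot 10 mm wide and 8 mm deep runs along y across the middle of its top
- bridge: finished light-wood instrument bridge standing on two feet, 54 x 14 mm in plan (x, y), 41 mm high; leave alone. Origin at the centre of its underside
- tin: round aluminium tin, 46 mm diameter, 28 mm high; leave alone. Origin at the centre of its underside
- glue: white glue bottle, 52 mm diameter, 140 mm high, beyond the work; leave alone. Origin at the centre of its underside
- hammer: hammer lying on the bench, 260 mm long along its x, to the robot's right; leave alone. Origin on the bench under it, near the middle
- screwdriver: screwdriver lying on the bench, 180 mm long along its x, beyond the work; leave alone. Origin on the bench under it, near the middle
- mug: white mug, 76 mm diameter, 85 mm high, handle at its +y, beyond the work; leave alone. Origin at the centre of its underside
- varnish: amber glass jar, 60 mm diameter, 80 mm high, far right; leave alone. Origin at the centre of its underside

How it is judged (in metres and radians):
At the end, for the whole second after the job is handed in: Each offcut is at rest (under 10 mm/s) on the bench, not resting on anything else (underside centre below 12 mm), with its centre within the bay's inside and at least 15 mm past the line of its open side (y of offcut_plain in the frame of bay between 0.015 and 0.16 m and x of offcut_plain in the frame of bay between -0.11 and 0.11 m and height (world z) of each of offcut_plain, offcut_step, offcut_notch below 0.012 m and linear speed of each of offcut_plain, offcut_step, offcut_notch below 0.01 m/s and y of offcut_step in the frame of bay between 0.015 and 0.16 m and x of offcut_step in the frame of bay between -0.11 and 0.11 m and y of offcut_notch in the frame of bay between 0.015 and 0.16 m and x of offcut_notch in the frame of bay between -0.11 and 0.11 m); the robot touches nothing.
It fails at once if an offcut lifted off the bench (underside centre above 12 mm) (height (world z) of any of offcut_plain, offcut_step, offcut_notch above 0.012 m).
It fails at once if the finished bridge disturbed (moved more than 15 mm) (distance of bridge from where it was at the start of the episode above 0.015 m).
It fails at once if the round tin disturbed (moved more than 15 mm) (distance of tin from where it was at the start of the episode above 0.015 m).
It fails at once if another bystander (glue bottle, hammer, screwdriver, mug, varnish jar) disturbed (moved more than 15 mm) (distance of any of glue, hammer, screwdriver, mug, varnish from where it was at the start of the episode above 0.015 m).
It also fails if it takes over 70 s, if anything falls off the work surface, if the arm or the gripper's body presses on something with over 40 N, if the wrist force passes 120 N, or if a joint passes its speed limit or range.

### The arm

A 7-joint arm with a two-finger parallel gripper is mounted at the origin on the work surface. World frame = base frame: x ahead of the robot, y to its left, z up, the work surface at z = 0. Lengths are in m, angles in degrees, forces in N, time in s.
With the tool pointing down it reaches from about 0.425 to 0.975 m from the base axis. Payload 16.7 kg.
Tool frame: the origin (TCP) lies midway between the tips of the shut fingers; the grasp point (between the pads) lies 19 mm behind it (arm.grasp_offset is the z of the grasp point in the tool frame, in m); z points along the fingers, y is the line along which they close (so a half turn about z gives the same grasp; the last joint's range is limited). The gripper opens to 85 mm and grips with 20 to 120 N. Pads are 22 mm wide; open, the fingers measure 114 mm over their backs; the gripper's body (76 mm by 85 mm) begins 54 mm behind the grasp point. The pads swing forward as they close: fully open they stand 13 mm farther back than shut.
Start: joints at [-72.909, 24.414, 4.234, 92.017, -1.954, 63.644, -3.845], TCP at [0.292, 0.608, 0.231] pointing down, gripper open.
Joint ranges: [-163.25, 163.25], [-28.42, 122.38], [-70.27, 78.77], [12.13, 141.07], [-58.53, 238.53], [9.26, 117.41], [-156.51, 156.51]. Speed limits (degrees/s): [108.29, 108.29, 136.94, 136.94, 172.46, 172.46, 172.46].

### API

Orientations are given as [roll, pitch, yaw] about the fixed x, y, z axes, in that order (R = Rz(yaw) Ry(pitch) Rx(roll)).
In Python, from bench import arm, optics, finder gives the robot as it stands.
- The arm moves only by the tool arm_command, never from a script. Its argument "deltas" is a list of rows, each an object with "slide": the shift along the tool's x, y, z in cm, a list of three; "spin": the turn about the tool's z in rad. In form: [{"slide": [tx, ty, tz], "spin": spin}, ...]. A call has 1 to 8 rows; each row shifts and turns the commanded pose from where the row before left it, along the tool's axes as they then stand; what a row does not reach is not made up. A row lasts 1/12 s, in which the tool goes at most 41.7 mm and 7.16 degrees, less where a joint would pass 70% of its speed; a pose out of reach is approached as far as the arm can. A call is refused whole if a number of a shift passes 4.17 or a number of a turn 0.125, either way. A call with a gripper value outside its range is refused whole. "claw" is the opening, from -1 (shut) to 1 (fully open), set as the call begins (left out, the last holds). The fingers move at their own pace and stop on an object; "force" is the grip in N (left out, the last holds). Time passes only in rows, so rows that do not move let the fingers close. It gives the time, the measured TCP pose, the force, the opening and the grip force at its end, in the units of the state.
- arm.get_obs(): the state, without advancing time (a new reading comes with each control period).
- optics.get_image(name): name is "side" or "top" or "wrist"; returns the picture (384x512x3 uint8, red, green, blue); there is no depth.
- optics.camera_params(name): a dict with "fx", "fy", "cx", "cy" (pixels), "R" (3x3) and "t" (3): a world point X has camera coordinates R X + t. Camera axes: x right, y down, z forward; pixel columns grow to the right and rows downward; lengths in m; the calibration is good to about 2 mm. A picture is of the moment at which its call begins: read the wrist's pose just before it. camera_params takes no time and is no camera call; for the wrist camera it gives the pose at the moment of the call.
- arm.close_job(): hands the job in; it is judged then, once.
Trained networks look in the newest picture that a camera, given by its name, has taken for a name from the list of things; names that differ only in an ending like _2 or _b are one class to them, and where a whole thing is asked for, a point or a joint stands for the part that bears it (a point fixed in the world has none). Each returns a list of dicts, best first, with "confidence" (0 to 1); they miss things now and then, are a little off and sometimes report something else, mostly with a low value. They report only what shows in the picture. A call takes as long as a camera call.
- finder.find_in(thing, camera): "point" ([x, y, z] in m, in the coordinates of the camera as it stood for that picture, good to about 4 mm: the middle of the surface that is visible of it).
- finder.masks_of(thing, camera): "pixels" (384x512 bool, what is visible of it).
- finder.place_of(thing, camera): "point" ([x, y, z] in m, in the coordinates of the camera as it stood for that picture, good to about 4 mm: a listed point, or the origin of a listed thing).
The state is a dict: "t": time; "qpos": joint angles; "qd": joint speeds; "effort": joint torques, N m; "tool_pos": TCP position; "orientation": TCP orientation; "ft_force": force on the tool from outside, world axes, zero at the start; "torque": the same for the moment, N m; "opening": finger opening in m; "grip_force": force on a finger pad.
Only numpy, scipy, OpenCV 4.12 (cv2) and the standard library are available. Lean on these libraries where they do the work, as an engineer would, in place of code of your own. Each camera call takes 0.05 s, during which the arm holds its last target. There are 200 camera calls.

## Working session

There is one attempt and no reset: what is moved stays moved. The work goes in short steps, Python scripts to look and compute and a tool call to move; the robot and the scene stay as the last step left them, time stands still between calls to the robot, and variables do not carry over. Pictures are saved under pics/ and viewed, at most 10 in all, crops included, and the job is handed in when it is done.

Besides the shell and the picture viewer there is one more tool, called after ">>>" as name(argument=value, ...) on one line, values as JSON. arm_command: Moves the arm, as the interface text tells. Its arguments: {"type":"object","properties":{"deltas":{"type":"array"},"claw":{"type":"number"},"force":{"type":"number"}},"required":["deltas"]}

```bash
mkdir -p pics; ls
cat > h.py <<'E'
import numpy as np, cv2
from bench import arm, optics, finder
def snap(c,f=None):
    im=optics.get_image(c)
    if f: cv2.imwrite('pics/'+f,im[:,:,::-1])
    return im
def w(p,c):
    P=optics.camera_params(c); return np.array(P['R']).T@(np.array(p)-np.array(P['t']))
def ray(u,v,c,z):
    P=optics.camera_params(c); R=np.array(P['R']); o=-R.T@np.array(P['t'])
    d=R.T@np.array([(u-P['cx'])/P['fx'],(v-P['cy'])/P['fy'],1]); return o+d*(z-o[2])/d[2]
def state():
    s=arm.get_obs(); print(s['t'],np.round(s['tool_pos'],4),np.round(s['orientation'],2),np.round(s['ft_force'],1),s['opening'])
E
python3 - <<'E'
from h import *
state()
for c in ['top','side']:
    snap(c,c+'0.png')
    for n in ['bay','offcut_plain','offcut_step','offcut_notch','bridge','tin','glue','hammer','screwdriver','mug','varnish']:
        r=finder.place_of(n,c)
        print(c,n,[(np.round(w(x['point'],c),3).tolist(),round(x['confidence'],2)) for x in r[:3]])
state()
E
```

```text
pics
0.0 [0.2921 0.6081 0.2306] [-1.7992e+02  1.0000e-02  1.5434e+02] [0.6 0.4 0.9] 0.08563561340453045
top bay []
top offcut_plain [([0.558, -0.063, -0.0], 0.68)]
top offcut_step [([0.432, -0.186, 0.002], 0.51)]
top offcut_notch [([0.631, -0.111, -0.003], 0.78)]
top bridge [([0.542, -0.323, -0.0], 0.57)]
top tin [([0.534, -0.218, 0.001], 0.79), ([0.774, -0.121, 0.003], 0.55)]
top glue [([0.777, -0.117, -0.002], 0.57)]
top hammer [([0.439, -0.489, 0.002], 0.71)]
top screwdriver [([0.747, -0.292, -0.002], 0.59), ([0.433, -0.184, 0.004], 0.53)]
top mug [([0.774, -0.019, 0.001], 0.73)]
top varnish [([0.654, -0.393, 0.001], 0.74)]
side bay []
side offcut_plain [([0.558, -0.06, -0.002], 0.8)]
side offcut_step [([0.431, -0.19, -0.001], 0.73), ([0.653, -0.396, -0.005], 0.44)]
side offcut_notch [([0.632, -0.107, 0.001], 0.74)]
side bridge [([0.534, -0.317, -0.002], 0.86)]
side tin [([0.537, -0.213, 0.002], 0.7), ([0.775, -0.118, -0.003], 0.39)]
side glue [([0.773, -0.118, -0.0], 0.75), ([0.654, -0.393, -0.005], 0.48)]
side hammer [([0.438, -0.484, 0.0], 0.62)]
side screwdriver [([0.753, -0.284, 0.0], 0.91)]
side mug [([0.772, -0.119, -0.002], 0.43)]
side varnish [([0.651, -0.397, -0.002], 0.8)]
1.2 [0.2923 0.6084 0.2313] [180.    -0.   154.34] [ 0.1 -0.  -0.6] 0.08512850746216925
```

```bash
ls pics
```

```text
side0.png
top0.png
```

View pics/top0.png

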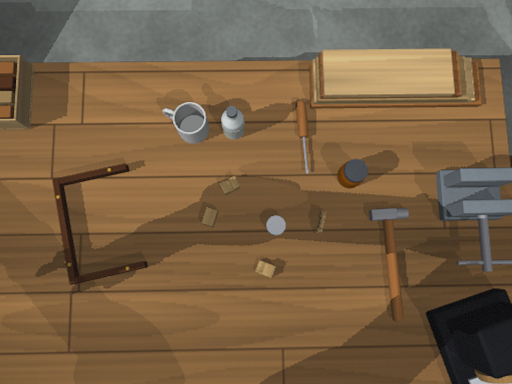

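View pics/side0.png

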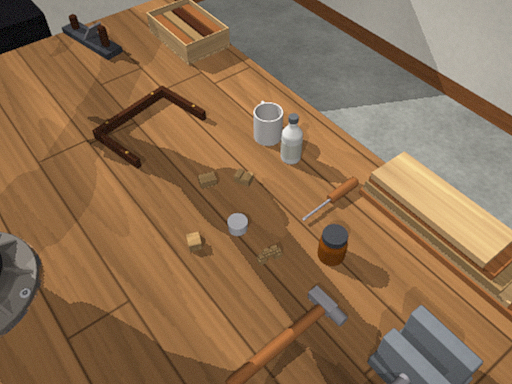

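The top view shows the bay on the left. Its strips run from corner (57,181) to end (128,168) and from corner (73,280) to end (146,265), so it opens to the right (world -y). The offcuts are at about (229,185), (209,216) and (265,268), with the tin at (276,225) and the bridge at (321,220). The side view agrees.

Run:
```python
from h import *
for p in [(57,181),(128,168),(73,280),(146,265)]: print('top',p,np.round(ray(*p,'top',.03),3))
for p in [(163,91),(205,113),(98,131),(139,160)]: print('side',p,np.round(ray(*p,'side',.03),3))
for c in ['top','side']:
    im=snap(c)
    for n,h in [('bay',.03),('offcut_plain',.022),('offcut_step',.018),('offcut_notch',.022),('bridge',.03),('tin',.028)]:
        r=finder.masks_of(n,c)
        for x in r[:1]:
            m=x['pixels'].astype(np.uint8); cs=max(cv2.findContours(m,0,2)[0],key=cv2.contourArea)
            q=np.array([ray(u,v,c,h)[:2] for u,v in cs[:,0]],np.float32)
            b=cv2.minAreaRect(q); print(c,n,round(x['confidence'],2),m.sum(),np.round(b[0],3),np.round(b[1],3),round(b[2]))
            if n=='bay': print(np.round(cv2.boxPoints(b),3).tolist(), np.round(cv2.approxPolyDP((q*1000).astype(np.int32),12,True)[:,0],0).tolist())
big=cv2.resize(snap('top')[150:300,30:350],None,fx=2.5,fy=2.5,interpolation=cv2.INTER_CUBIC)
cv2.imwrite('pics/crop.png',big[:,:,::-1])
```

```text
top (57, 181) [0.643 0.295 0.03 ]
top (128, 168) [0.672 0.13  0.03 ]
top (73, 280) [0.414 0.247 0.03 ]
top (146, 265) [0.445 0.083 0.03 ]
side (163, 91) [0.636 0.282 0.03 ]
side (205, 113) [0.677 0.13  0.03 ]
side (98, 131) [0.416 0.242 0.03 ]
side (139, 160) [0.45  0.083 0.03 ]
top bay 0.96 2325 [0.546 0.195] [0.252 0.182] 12
[[0.40299999713897705, 0.257999986410141], [0.4410000145435333, 0.07999999821186066], [0.6880000233650208, 0.13199999928474426], [0.6499999761581421, 0.3100000023841858]] [[684, 136], [648, 306], [407, 255], [443, 82], [454, 96], [425, 231], [628, 279], [662, 136]]
top offcut_plain 0.62 235 [ 0.555 -0.06 ] [0.032 0.042] 71
top offcut_step 0.47 198 [ 0.433 -0.188] [0.04  0.027] 68
top offcut_notch 0.75 207 [ 0.63  -0.108] [0.03  0.039] 26
top tin 0.57 299 [ 0.534 -0.215] [0.042 0.044] 89
side bay 0.93 1972 [0.542 0.188] [0.267 0.2  ] 12
[[0.39100000262260437, 0.257999986410141], [0.43299999833106995, 0.06199999898672104], [0.6940000057220459, 0.11800000071525574], [0.6510000228881836, 0.3140000104904175]] [[649, 305], [409, 257], [400, 216], [436, 63], [453, 89], [427, 213], [617, 256], [655, 116], [670, 114], [686, 143]]
side offcut_plain 0.61 262 [ 0.553 -0.066] [0.05  0.043] 69
side offcut_step 0.55 236 [ 0.43  -0.195] [0.049 0.029] 66
side bridge 0.79 276 [ 0.533 -0.325] [0.033 0.055] 73
```

View pics/crop.png

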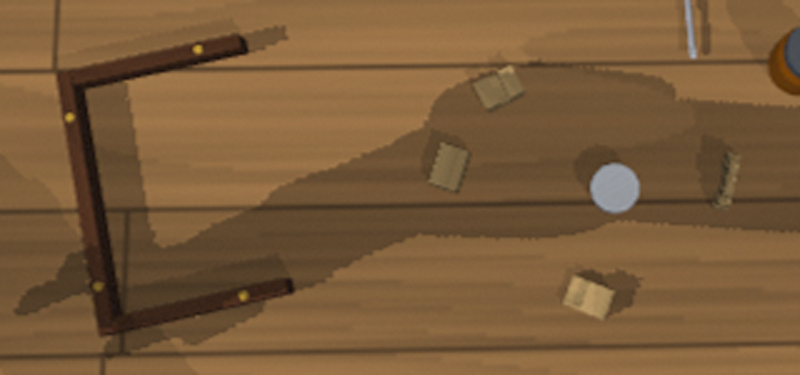

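>>> arm_command(deltas=[{"slide": [0,0,0],"spin": 0.1146},{"slide": [0,0,0],"spin": 0.1146},{"slide": [0,0,0],"spin": 0.1146},{"slide": [0,0,0],"spin": 0.1146},{"slide": [0,0,0],"spin": 0.1146},{"slide": [0,0,0],"spin": 0.1146},{"slide": [0,0,0],"spin": 0.1146},{"slide": [0,0,0],"spin": 0.1146}], claw=-0.65)

```text
t: 2.62
tool_pos: [0.2922, 0.6084, 0.2313]
orientation: [-180.0, -0.0, 101.5]
ft_force: [-0.0, 0.1, -1.0]
opening: 0.0151
grip_force: 0.0
```

>>> arm_command(deltas=[{"slide": [-3.8,0.6,0.5],"spin": 0},{"slide": [-3.8,0.6,0.5],"spin": 0},{"slide": [-3.8,0.6,0.5],"spin": 0},{"slide": [-3.8,0.6,0.5],"spin": 0},{"slide": [-3.8,0.6,0.5],"spin": 0},{"slide": [-3.8,0.6,0.5],"spin": 0},{"slide": [-3.8,0.6,0.5],"spin": 0},{"slide": [-3.8,0.6,0.5],"spin": 0}])

```text
t: 3.28
tool_pos: [0.4018, 0.3189, 0.1913]
orientation: [180.0, -0.0, 101.8]
ft_force: [1.6, 0.6, -0.8]
opening: 0.0146
grip_force: 0.0
```

>>> arm_command(deltas=[{"slide": [-3.8,0.6,0.7],"spin": 0},{"slide": [-3.8,0.6,0.7],"spin": 0},{"slide": [-3.8,0.6,0.7],"spin": 0},{"slide": [-3.8,0.6,0.7],"spin": 0},{"slide": [-3.8,0.6,0.7],"spin": 0},{"slide": [-3.8,0.6,0.7],"spin": 0},{"slide": [-3.8,0.6,0.7],"spin": 0},{"slide": [-3.8,0.6,0.7],"spin": 0}])

```text
t: 3.95
tool_pos: [0.5112, 0.0312, 0.1353]
orientation: [180.0, -0.0, 101.8]
ft_force: [1.0, 0.4, -0.1]
opening: 0.0149
grip_force: 0.0
```

>>> arm_command(deltas=[{"slide": [-3.8,0.6,0.7],"spin": 0},{"slide": [-3.8,0.6,0.7],"spin": 0},{"slide": [-3.8,0.6,0.7],"spin": 0},{"slide": [-3.8,0.6,0.7],"spin": 0},{"slide": [0,0,0],"spin": 0},{"slide": [0,0,0],"spin": 0}])

```text
t: 4.45
tool_pos: [0.5652, -0.1137, 0.1068]
orientation: [-179.9, 0.0, 101.6]
ft_force: [-0.6, 0.6, -0.4]
opening: 0.015
grip_force: 0.0
```

Run:
```python
from h import *
print(np.round(arm.get_obs()['qpos'],0)); state()
P=np.array(arm.get_obs()['tool_pos'])-[.56,.107,0]; d=np.array([-.205,.979])
print('bay y,x',P[:2]@d,P[:2]@[.979,.205])
snap('wrist','w1.png')
for n in ['offcut_plain','offcut_notch','offcut_step','tin']:
    print(n,[(np.round(w(x['point'],'wrist'),3).tolist(),round(x['confidence'],2)) for x in finder.place_of(n,'wrist')[:2]])
```

```text
[-18.  26.  29. 112. -17.  46.  32.]
4.45 [ 0.5652 -0.1137  0.1068] [-1.7995e+02  5.0000e-02  1.0157e+02] [-0.6  0.6 -0.4] 0.014983034563441891
bay y,x -0.2171157180709149 -0.04018231587511935
offcut_plain [([0.558, -0.059, -0.0], 0.79)]
offcut_notch [([0.631, -0.105, 0.007], 0.98)]
offcut_step [([0.436, -0.188, -0.001], 0.61)]
tin [([0.538, -0.213, -0.004], 0.86)]
```

View pics/w1.png

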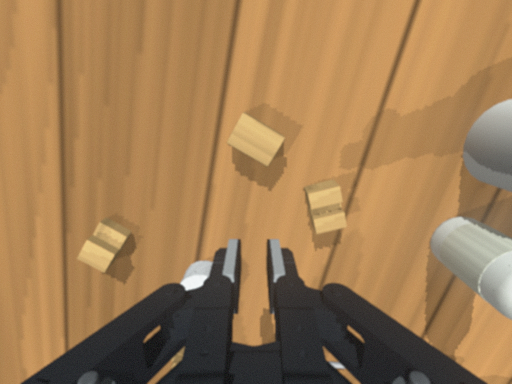

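The wrist view shows the plain offcut straight ahead of the fingers at (257,140), with the notch offcut to the right at (326,207). The area under the tips is free. I'll lower the fingers and push the plain one.

>>> arm_command(deltas=[{"slide": [0,0,3.0],"spin": 0},{"slide": [0,0,3.0],"spin": 0},{"slide": [0,0,2.0],"spin": 0},{"slide": [0,0,1.2],"spin": 0},{"slide": [0,0,0.7],"spin": 0},{"slide": [0,0,0],"spin": 0}])

```text
t: 5.2
tool_pos: [0.5649, -0.1104, 0.0076]
orientation: [-179.9, -0.0, 101.9]
ft_force: [-0.3, -0.0, -0.0]
opening: 0.0152
grip_force: 0.0
```

>>> arm_command(deltas=[{"slide": [1.0,0,0],"spin": 0},{"slide": [1.0,0,0],"spin": 0},{"slide": [1.0,0,0],"spin": 0},{"slide": [1.0,0,0],"spin": 0},{"slide": [1.2,0,0],"spin": 0},{"slide": [1.3,0,0],"spin": 0},{"slide": [1.4,0,0],"spin": 0},{"slide": [1.5,0,0],"spin": 0}])

```text
t: 5.87
tool_pos: [0.5457, -0.0174, 0.0085]
orientation: [180.0, -0.0, 101.8]
ft_force: [-0.9, 0.5, 0.2]
opening: 0.0147
grip_force: 0.1
```

Run:
```python
from h import *
state(); snap('wrist','w2.png')
```

```text
5.8667 [ 0.5457 -0.0174  0.0085] [179.99  -0.   101.83] [-0.9  0.5  0.2] 0.01474739148534723
```

View pics/w2.png

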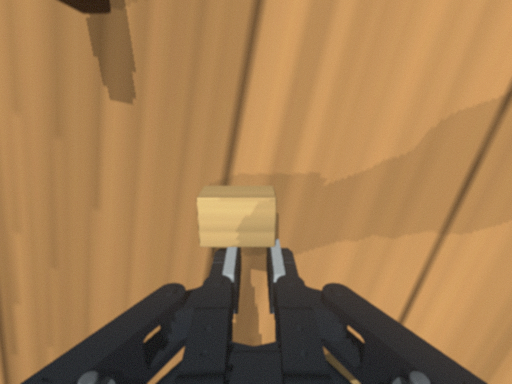

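The plain offcut sits flush on both fingertips, about 9 mm left of centre at (237,216), which is stable. I'll carry on into the bay.

>>> arm_command(deltas=[{"slide": [1.5,0,0],"spin": 0},{"slide": [1.5,0,0],"spin": 0},{"slide": [1.5,0,0],"spin": 0},{"slide": [1.5,0,0],"spin": 0},{"slide": [1.5,0,0],"spin": 0},{"slide": [1.5,0,0],"spin": 0},{"slide": [1.5,0,0],"spin": 0},{"slide": [1.5,0,0],"spin": 0}])

```text
t: 6.58
tool_pos: [0.5209, 0.1001, 0.0084]
orientation: [-180.0, -0.0, 101.9]
ft_force: [0.7, 0.1, 0.2]
opening: 0.0151
grip_force: 0.1
```

>>> arm_command(deltas=[{"slide": [1.5,0,0],"spin": 0},{"slide": [1.5,0,0],"spin": 0},{"slide": [1.5,0,0],"spin": 0},{"slide": [1.5,0,0],"spin": 0},{"slide": [1.5,0,0],"spin": 0},{"slide": [1.3,0,0],"spin": 0},{"slide": [0.8,0,0],"spin": 0},{"slide": [0.4,0,0],"spin": 0}])

```text
t: 7.25
tool_pos: [0.5005, 0.198, 0.0083]
orientation: [-180.0, -0.0, 101.9]
ft_force: [-0.5, 0.2, 0.5]
opening: 0.015
grip_force: 0.1
```

>>> arm_command(deltas=[{"slide": [-1.5,0,0],"spin": 0},{"slide": [-2,0,0],"spin": 0},{"slide": [0,0,-3],"spin": 0},{"slide": [0,0,-4],"spin": 0},{"slide": [0,0,-3],"spin": 0},{"slide": [0,0,0],"spin": 0}])

```text
t: 7.75
tool_pos: [0.5108, 0.1621, 0.1133]
orientation: [179.6, -0.1, 101.7]
ft_force: [1.8, 1.3, 1.2]
opening: 0.015
grip_force: 0.0
```

```bash
cat >> h.py <<'E'
def bay(p): 
    p=np.array(p)[:2]-[.56,.107]; return np.round([p@[.979,.205],p@[-.205,.979]],3)
E
python3 - <<'E'
from h import *
state(); print('tcp bay x,y',bay(arm.get_obs()['tool_pos']))
for c in ['top','wrist','side']:
    snap(c)
    for n in ['offcut_plain','offcut_notch','offcut_step']:
        print(c,n,[(bay(w(x['point'],c)),round(x['confidence'],2)) for x in finder.place_of(n,c)[:2]])
E
```

```text
7.75 [0.5108 0.1621 0.1133] [ 1.7964e+02 -1.2000e-01  1.0170e+02] [1.8 1.3 1.2] 0.01498678135969958
tcp bay x,y [-0.037  0.064]
top offcut_plain [(array([ 0.101, -0.428]), 0.29)]
top offcut_notch [(array([ 0.029, -0.226]), 0.46)]
top offcut_step [(array([-0.187, -0.264]), 0.75)]
wrist offcut_plain [(array([-0.043,  0.125]), 0.84)]
wrist offcut_notch []
wrist offcut_step []
side offcut_plain [(array([-0.049,  0.128]), 0.77)]
side offcut_notch [(array([-0.046,  0.126]), 0.55), (array([ 0.022, -0.222]), 0.49)]
side offcut_step [(array([-0.184, -0.267]), 0.81)]
```

>>> arm_command(deltas=[{"slide": [-3.9,0.7,0],"spin": 0},{"slide": [-3.9,0.7,0],"spin": 0},{"slide": [-3.9,0.7,0],"spin": 0},{"slide": [-3.9,0.7,0],"spin": 0},{"slide": [-3.9,0.7,0],"spin": 0},{"slide": [-3.9,0.7,0],"spin": 0},{"slide": [-3.9,0.7,0],"spin": 0},{"slide": [-3.9,0.7,0],"spin": 0}])

```text
t: 9.02
tool_pos: [0.6272, -0.1337, 0.1081]
orientation: [-180.0, -0.0, 101.8]
ft_force: [1.3, 0.3, -0.1]
opening: 0.0149
grip_force: 0.0
```

>>> arm_command(deltas=[{"slide": [-3.6,0.7,0],"spin": 0},{"slide": [0,0,0],"spin": 0},{"slide": [0,0,0],"spin": 0}])

```text
t: 9.27
tool_pos: [0.6409, -0.1685, 0.1078]
orientation: [-180.0, 0.1, 101.6]
ft_force: [-0.4, 0.3, -0.8]
opening: 0.0148
grip_force: 0.0
```

Run:
```python
from h import *
state(); print('tcp bay x,y',bay(arm.get_obs()['tool_pos']))
snap('wrist')
for n in ['offcut_notch','offcut_step']:
  for f in [finder.place_of]:
    print(n,[(bay(w(x['point'],'wrist')),round(x['confidence'],2)) for x in f(n,'wrist')[:2]])
```

```text
9.2667 [ 0.6409 -0.1685  0.1078] [-1.7996e+02  6.0000e-02  1.0160e+02] [-0.4  0.3 -0.8] 0.014787030102993464
tcp bay x,y [ 0.023 -0.286]
offcut_notch [(array([ 0.028, -0.22 ]), 0.79)]
offcut_step [(array([-0.179, -0.261]), 0.89)]
```

>>> arm_command(deltas=[{"slide": [0,0.4,3.0],"spin": 0},{"slide": [0,0,3.0],"spin": 0},{"slide": [0,0,2.0],"spin": 0},{"slide": [0,0,1.3],"spin": 0},{"slide": [0,0,0.7],"spin": 0},{"slide": [0,0,0],"spin": 0}])

```text
t: 9.92
tool_pos: [0.6445, -0.1639, 0.0074]
orientation: [-179.9, -0.0, 101.9]
ft_force: [0.4, 0.3, 0.2]
opening: 0.015
grip_force: 0.0
```

>>> arm_command(deltas=[{"slide": [1.0,0,0],"spin": 0},{"slide": [1.0,0,0],"spin": 0},{"slide": [1.0,0,0],"spin": 0},{"slide": [1.0,0,0],"spin": 0},{"slide": [1.2,0,0],"spin": 0},{"slide": [1.3,0,0],"spin": 0},{"slide": [1.4,0,0],"spin": 0},{"slide": [1.5,0,0],"spin": 0}])

```text
t: 10.58
tool_pos: [0.6254, -0.0713, 0.0084]
orientation: [180.0, -0.0, 101.8]
ft_force: [-0.2, -0.3, -0.1]
opening: 0.0149
grip_force: 0.1
```

Run:
```python
from h import *
state(); print(bay(arm.get_obs()['tool_pos'])); snap('wrist','w3.png')
```

```text
10.5833 [ 0.6254 -0.0713  0.0084] [180.    -0.   101.82] [-0.2 -0.3 -0.1] 0.014914926415313735
[ 0.027 -0.188]
```

View pics/w3.png

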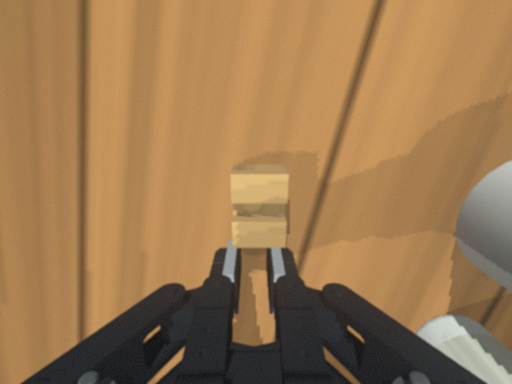

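The notch offcut is square and centred on the fingertips at (260,210), so I'll keep pushing.

>>> arm_command(deltas=[{"slide": [1.5,0,0],"spin": 0},{"slide": [1.5,0,0],"spin": 0},{"slide": [1.5,0,0],"spin": 0},{"slide": [1.5,0,0],"spin": 0},{"slide": [1.5,0,0],"spin": 0},{"slide": [1.5,0,0],"spin": 0},{"slide": [1.5,0,0],"spin": 0},{"slide": [1.5,0,0],"spin": 0}])

```text
t: 11.3
tool_pos: [0.6006, 0.0464, 0.0083]
orientation: [-180.0, -0.0, 101.8]
ft_force: [0.6, -0.1, -0.7]
opening: 0.0151
grip_force: 0.0
```

>>> arm_command(deltas=[{"slide": [1.6,0,0],"spin": 0},{"slide": [1.6,0,0],"spin": 0},{"slide": [1.6,0,0],"spin": 0},{"slide": [1.6,0,0],"spin": 0},{"slide": [1.6,0,0],"spin": 0},{"slide": [1.6,0,0],"spin": 0},{"slide": [1.5,0,0],"spin": 0},{"slide": [1.4,0,0],"spin": 0}])

```text
t: 11.97
tool_pos: [0.5748, 0.1689, 0.0083]
orientation: [-180.0, -0.0, 101.9]
ft_force: [-0.1, -0.1, -0.1]
opening: 0.0148
grip_force: 0.0
```

>>> arm_command(deltas=[{"slide": [1,0,0],"spin": 0},{"slide": [0.5,0,0],"spin": 0},{"slide": [-1.5,0,0],"spin": 0},{"slide": [-2,0,0],"spin": 0},{"slide": [0,0,-3],"spin": 0},{"slide": [0,0,-4],"spin": 0},{"slide": [0,0,-3],"spin": 0},{"slide": [0,0,0],"spin": 0}])

```text
t: 12.63
tool_pos: [0.5825, 0.1472, 0.1138]
orientation: [179.6, -0.1, 101.7]
ft_force: [0.9, 1.2, 0.4]
opening: 0.0148
grip_force: 0.0
```

Run:
```python
from h import *
state(); print('tcp bay x,y',bay(arm.get_obs()['tool_pos']))
for c in ['wrist','side']:
    snap(c)
    for n in ['offcut_plain','offcut_notch','offcut_step']:
        print(c,n,[(bay(w(x['point'],c)),round(x['confidence'],2)) for x in finder.place_of(n,c)[:2]])
```

```text
12.6333 [0.5825 0.1472 0.1138] [ 1.7961e+02 -7.0000e-02  1.0171e+02] [0.9 1.2 0.4] 0.014825518134033166
tcp bay x,y [0.03  0.035]
wrist offcut_plain [(array([-0.046,  0.127]), 0.8)]
wrist offcut_notch [(array([0.027, 0.106]), 0.95)]
wrist offcut_step []
side offcut_plain [(array([-0.047,  0.13 ]), 0.69)]
side offcut_notch [(array([0.029, 0.107]), 0.64)]
side offcut_step [(array([-0.188, -0.262]), 0.48)]
```

>>> arm_command(deltas=[{"slide": [-3.2,-2.2,0],"spin": 0},{"slide": [-3.2,-2.2,0],"spin": 0},{"slide": [-3.2,-2.2,0],"spin": 0},{"slide": [-3.2,-2.2,0],"spin": 0},{"slide": [-3.2,-2.2,0],"spin": 0},{"slide": [-3.2,-2.2,0],"spin": 0},{"slide": [-3.2,-2.2,0],"spin": 0},{"slide": [-3.2,-2.2,0],"spin": 0}])

```text
t: 13.7
tool_pos: [0.4586, -0.1406, 0.108]
orientation: [-180.0, -0.0, 101.8]
ft_force: [0.5, -0.6, 0.3]
opening: 0.015
grip_force: 0.0
```

>>> arm_command(deltas=[{"slide": [-3.2,-2.2,0],"spin": 0},{"slide": [-3.2,-2.2,0],"spin": 0},{"slide": [-3.0,-2.1,0],"spin": 0},{"slide": [0,0,0],"spin": 0.121},{"slide": [0,0,0],"spin": 0.121},{"slide": [0,0,0],"spin": 0.121},{"slide": [0,0,0],"spin": 0.12},{"slide": [0,0,0],"spin": 0}])

```text
t: 14.37
tool_pos: [0.4151, -0.2446, 0.1079]
orientation: [-179.9, 0.0, 73.8]
ft_force: [0.4, -0.4, -0.9]
opening: 0.0153
grip_force: 0.0
```

Run:
```python
from h import *
state(); print('tcp bay x,y',bay(arm.get_obs()['tool_pos']))
snap('wrist','w4.png'); p=arm.get_obs(); a=np.radians(p['orientation'][2])
for n in ['offcut_step','tin']:
  for x in finder.place_of(n,'wrist')[:2]:
    q=w(x['point'],'wrist'); r=(q-p['tool_pos'])[:2]
    print(n,bay(q),x['confidence'],'tool x,y',r@[np.cos(a),np.sin(a)],r@[np.sin(a),-np.cos(a)])
```

```text
14.3667 [ 0.4151 -0.2446  0.1079] [-1.7994e+02  4.0000e-02  7.3760e+01] [ 0.4 -0.4 -0.9] 0.01529396801633559
tcp bay x,y [-0.214 -0.315]
offcut_step [-0.184 -0.265] 0.79 tool x,y 0.05734488536722472 0.0038454028778061398
tin [-0.087 -0.307] 0.77 tool x,y 0.06511908638588115 0.10869441690075086
```

View pics/w4.png

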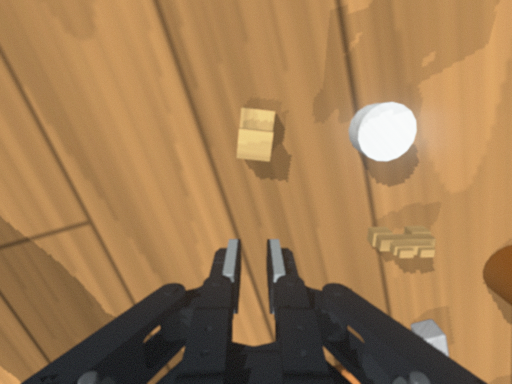

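The step offcut is straight ahead at (257,134) with its high end facing the fingers. The tin at (385,131) and the bridge at (402,243) are well clear of the path.

>>> arm_command(deltas=[{"slide": [0,0.2,3.0],"spin": 0},{"slide": [0,0,3.0],"spin": 0},{"slide": [0,0,2.0],"spin": 0},{"slide": [0,0,1.3],"spin": 0},{"slide": [0,0,0.7],"spin": 0},{"slide": [0,0,0],"spin": 0}])

```text
t: 15.02
tool_pos: [0.4166, -0.2449, 0.0073]
orientation: [-179.9, -0.0, 74.2]
ft_force: [0.2, -0.3, -0.3]
opening: 0.0149
grip_force: 0.0
```

>>> arm_command(deltas=[{"slide": [1.0,0,0],"spin": 0},{"slide": [1.0,0,0],"spin": 0},{"slide": [1.0,0,0],"spin": 0},{"slide": [1.0,0,0],"spin": 0},{"slide": [1.2,0,0],"spin": 0},{"slide": [1.3,0,0],"spin": 0},{"slide": [1.4,0,0],"spin": 0},{"slide": [1.5,0,0],"spin": 0}])

```text
t: 15.68
tool_pos: [0.4437, -0.1529, 0.0088]
orientation: [180.0, -0.0, 74.2]
ft_force: [-0.3, 0.4, -0.2]
opening: 0.0151
grip_force: 0.1
```

Run:
```python
from h import *
state(); p=arm.get_obs(); a=np.radians(p['orientation'][2]); print(bay(p['tool_pos'])); snap('wrist','w5.png')
for x in finder.place_of('offcut_step','wrist')[:2]:
    q=w(x['point'],'wrist'); r=(q-p['tool_pos'])[:2]
    print(bay(q),x['confidence'],'tool x,y',r@[np.cos(a),np.sin(a)],r@[np.sin(a),-np.cos(a)])
```

```text
15.6833 [ 0.4437 -0.1529  0.0088] [ 1.7996e+02 -2.0000e-02  7.4210e+01] [-0.3  0.4 -0.2] 0.015135888650362972
[-0.167 -0.231]
[-0.152 -0.201] 0.84 tool x,y 0.03327000319624802 -0.0005170836918322701
```

View pics/w5.png

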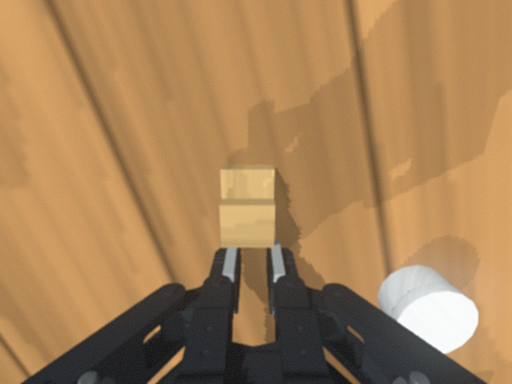

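The step offcut is square on the fingertips at (248,205), so I'll continue into the bay, back off and lift.

>>> arm_command(deltas=[{"slide": [1.5,0,0],"spin": 0},{"slide": [1.5,0,0],"spin": 0},{"slide": [1.5,0,0],"spin": 0},{"slide": [1.5,0,0],"spin": 0},{"slide": [1.5,0,0],"spin": 0},{"slide": [1.5,0,0],"spin": 0},{"slide": [1.5,0,0],"spin": 0},{"slide": [1.5,0,0],"spin": 0}])

```text
t: 16.45
tool_pos: [0.4761, -0.038, 0.0087]
orientation: [180.0, -0.0, 74.2]
ft_force: [0.1, 0.1, -0.3]
opening: 0.0147
grip_force: 0.0
```

>>> arm_command(deltas=[{"slide": [1.6,0,0],"spin": 0},{"slide": [1.6,0,0],"spin": 0},{"slide": [1.6,0,0],"spin": 0},{"slide": [1.6,0,0],"spin": 0},{"slide": [1.6,0,0],"spin": 0},{"slide": [1.6,0,0],"spin": 0},{"slide": [1.6,0,0],"spin": 0},{"slide": [1.6,0,0],"spin": 0}])

```text
t: 17.12
tool_pos: [0.511, 0.0852, 0.0087]
orientation: [180.0, -0.0, 74.2]
ft_force: [0.3, -0.2, -0.5]
opening: 0.015
grip_force: 0.0
```

>>> arm_command(deltas=[{"slide": [1.5,0,0],"spin": 0},{"slide": [1.2,0,0],"spin": 0},{"slide": [0.8,0,0],"spin": 0},{"slide": [-1.5,0,0],"spin": 0},{"slide": [-2,0,0],"spin": 0},{"slide": [0,0,-3],"spin": 0},{"slide": [0,0,-4],"spin": 0},{"slide": [0,0,-4],"spin": 0}])

```text
t: 17.78
tool_pos: [0.5099, 0.0825, 0.1192]
orientation: [-179.9, 0.1, 74.0]
ft_force: [0.5, 1.0, 0.8]
opening: 0.0147
grip_force: 0.0
```

Run:
```python
from h import *
state(); print('tcp bay x,y',bay(arm.get_obs()['tool_pos']))
for c in ['wrist','side']:
    snap(c,c+'6.png')
    for n in ['offcut_plain','offcut_notch','offcut_step']:
        print(c,n,[(bay(w(x['point'],c)),round(x['confidence'],2)) for x in finder.place_of(n,c)[:2]])
```

```text
17.7833 [0.5099 0.0825 0.1192] [-1.799e+02  1.300e-01  7.401e+01] [0.5 1.  0.8] 0.014713566360802479
tcp bay x,y [-0.054 -0.014]
wrist offcut_plain [(array([-0.041,  0.127]), 0.7)]
wrist offcut_notch [(array([0.032, 0.105]), 0.87)]
wrist offcut_step [(array([-0.021,  0.049]), 0.95)]
side offcut_plain [(array([-0.048,  0.126]), 0.77)]
side offcut_notch [(array([0.03 , 0.107]), 0.59)]
side offcut_step [(array([-0.026,  0.05 ]), 0.6)]
```

View pics/side6.png

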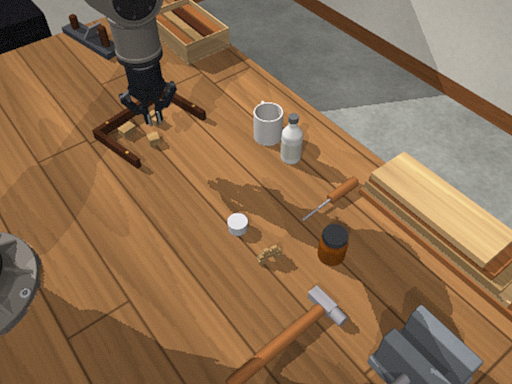

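The side view shows all three offcuts inside the bay, around (127,130), (153,137) and (153,118). The tin, bridge and other things are where they were, and the gripper is clear of everything.

```bash
python3 -c "
from h import *
print(arm.close_job())"
```

```text
the job is handed in; nothing more can be done
None
```

All three offcuts are on the bench inside the catch bay, each measured at least 45 mm past its open side. No bystander visibly moved, and the job was handed in at about 18 s of the 70 s limit; no verdict came back.

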